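# Test the crossed clamp screw on the photo set

## Robot

A 6-joint arm with a two-finger parallel gripper is mounted at the origin on the work surface. World frame = base frame: x ahead of the robot, y to its left, z up, the work surface at z = 0. Lengths are in mm, angles in rad, forces in N, time in s.
With the tool pointing down it reaches from about 275 to 750 mm from the base axis. Payload 10.2 kg.
Tool frame: the origin (TCP) lies at the very end of the fingers, on their centre line; the grasp point (between the pads) lies 19 mm behind it; x points along the fingers, z is the direction in which the jaws open and shut, and the axes are right-handed (so a half turn about x gives the same grasp; the last joint's range is limited). The gripper opens to 85 mm and grips with 20 to 120 N. Pads are 22 mm wide; open, the fingers measure 114 mm over their backs; the gripper's body (76 mm by 85 mm) begins 54 mm behind the grasp point. The pads swing forward as they close: fully open they stand 13 mm farther back than shut.
Start: joints at [-1.54, 0.313, 1.498, -0, 1.331, -0.223], TCP at [131.806, -508.191, 231.294] pointing down, gripper open.
Joint ranges: [-2.94, 2.94], [-0.97, 2.17], [0.19, 2.56], [-1.23, 4.37], [0.02, 3.11], [-2.88, 2.88]. Speed limits (rad/s): [2.39, 2.39, 3.01, 3.14, 3.14, 3.14].

## Interface

Orientations are given as a unit quaternion [w, x, y, z].
In Python, from rig import sense, vision, job gives the robot as it stands. The module is installed in compiled form; this text tells all that it offers.
- The arm moves only by the shell command python3 -m pendant 'ROWS' [FORCE]. ROWS is JSON, a list of rows, each a list of 7 numbers: the turn, a rotation vector about the tool's x, y, z in rad, then the shift along the tool's x, y, z in cm, then the opening, from 0 (shut) to 1 (fully open). A call has exactly 5 rows; each row is the pose to reach, as a shift and turn from the pose commanded when the call began, along the tool's axes at that moment; what a row does not reach only later rows make up. A row lasts 1/8 s, in which the tool goes at most 62.5 mm and 10.7 degrees, less where a joint would pass 70% of its speed; a pose out of reach is approached as far as the arm can. A call with a gripper value outside its range is refused whole. The fingers move at their own pace and stop on an object; FORCE is the grip in N (left out, the last holds). Time passes only in rows, so rows that repeat a pose let the fingers close, or fill a call up. It gives the time, the measured TCP pose, the force and the opening at its end, in the units of the state.
- sense(): the state, without advancing time (a new reading comes with each control period).
- vision.capture(name): name is "side" or "top"; returns the picture (400x640x3 uint8, red, green, blue); there is no depth.
- vision.calibration(name): a dict with "K" (3x3 intrinsics, pixels), "k1" (the pictures are not rectified: a ray, as slopes to the right and down, at radius r is drawn at 1 + k1 r^2 times it, then the intrinsics apply), "extrinsics" (4x4, takes a point from camera to world coordinates). Camera axes: x right, y up, looking along -z (the intrinsics and any distortion apply to the point x, -y, -z); pixel columns grow to the right and rows downward; lengths in mm; the calibration is good to about 2 mm. A picture is of the moment at which its call begins. calibration takes no time and is no camera call.
- job.finish_job(): hands the job in, once; it reports no verdict.
The state is a dict: "time_s": time; "joints": joint angles; "dq": joint speeds; "tau": joint torques, N m; "eef_pos": TCP position; "ee_rot": TCP orientation; "force": force on the tool from outside, world axes, zero at the start; "wrist_torque": the same for the moment, N m; "grip_width": opening from 0.0 (shut) to 1.0 (fully open).
Only numpy, scipy, OpenCV 4.12 (cv2) and the standard library are available. Lean on these libraries where they do the work, as an engineer would, in place of code of your own. Each camera call takes 0.05 s, during which the arm holds its last target.

## Task

The orange-handled screw of one table clamp was started crooked. Turn it in gently, clockwise seen from above, until you feel it begin to bind, and stop there without forcing it; then back it off by at least an eighth of a turn so it can be started afresh, and let go. Leave the black-handled screw as it is and do not knock over or push away the camera lens.

Things in the scene. Friction and masses are not known exactly. Their poses are not given: they have to be found in the camera images.
- handle_orange (a point): centre of the orange wing handle: a bar 62 mm long (along x, white dot at its +x end), 14 mm thick, 30 mm high, its top 162 mm above the table. It turns in place about the vertical here. From its start it runs freely (0.03 N m) clockwise for 0.65 to 1.1 rad; then it binds, springily: 0.05 N m at first, growing 1.5 N m per rad. Where must be felt; 0.4 rad further (0.65 N m) spoils it.
- clamp_orange: the fixed table clamp of the orange handle, on either side; origin under the middle of its 120 mm foot, x along its rod towards a white card 121 mm out (top 125 mm up). Its head (62 x 46 mm) reaches 110 mm, a brass collar (32 mm) on it 116 mm above the table. The handle can be backed off 1.5 rad from where it binds; it meets a stop there.
- screw_black (a joint): angle of the black wing handle's screw on the other, otherwise alike clamp, in rad, clockwise positive; a sound screw to be left alone.
- lens: black camera lens, 76 mm wide and 90 mm high, standing loose on its end between the clamps; origin at the centre of its underside, z up along its axis. Not to be disturbed.

How it is judged:
By the outcome, as a careful person would: the job done as asked, in the order asked, and still so for the second after the job is handed in, with the robot touching nothing.
It also fails if it takes over 45 s, if anything falls off the work surface, if the arm or the gripper's body presses on something with over 40 N, if the wrist force passes 120 N, or if a joint passes its speed limit or range.

## Working session

There is one attempt and no reset: what is moved stays moved. The work goes in short steps, Python scripts to look and compute and a shell command to move; the robot and the scene stay as the last step left them, time stands still between calls to the robot, and variables do not carry over. Pictures are saved under pics/ and viewed, and the job is handed in when it is done.

```bash
mkdir -p pics; python3 - <<'E'
from rig import sense, vision
import cv2
s=sense()
for k,v in s.items(): print(k,v)
for n in("top","side"):
    im=vision.capture(n); cv2.imwrite(f"pics/{n}0.png",im[:,:,::-1]); c=vision.calibration(n); print(n,c)
E
```

```text
time_s 0.0
joints [-1.54038394e+00  3.13466146e-01  1.49842711e+00 -6.31431518e-06
  1.33100141e+00 -2.23425912e-01]
dq [-0.00068293 -0.00047734 -0.00025426  0.00038401  0.0017736  -0.00041457]
tau [-3.29844806e-05 -4.12260747e+01 -2.59746766e+01 -2.45810934e-04
  4.17982505e-03 -2.35866725e-05]
eef_pos [ 131.80417767 -507.92383039  230.73056698]
ee_rot [ 0.55897353  0.43304241  0.55956213 -0.43233446]
force [-0.00207796  0.00249183 -0.06574359]
wrist_torque [ 0.02243245 -0.00183836 -0.03622151]
grip_width 0.9998747521343178
top {'K': array([[432.35817175,   0.        , 309.9885365 ],
       [  0.        , 432.35817175, 194.90006244],
       [  0.        ,   0.        ,   1.        ]]), 'k1': -0.026609551056278758, 'extrinsics': array([[-1.49138265e-02,  9.92626385e-01, -1.20293132e-01,
         3.80827669e+02],
       [-9.99787428e-01, -1.65169308e-02, -1.23405642e-02,
        -1.11336410e+01],
       [-1.42364430e-02,  1.20083516e-01,  9.92661711e-01,
         1.08865014e+03],
       [ 0.00000000e+00,  0.00000000e+00,  0.00000000e+00,
         1.00000000e+00]])}
side {'K': array([[376.80835767,   0.        , 313.89247161],
       [  0.        , 376.80835767, 189.4944065 ],
       [  0.        ,   0.        ,   1.        ]]), 'k1': 0.0007462731691937727, 'extrinsics': array([[-9.88016997e-01,  1.00390510e-01, -1.17235483e-01,
         4.39236717e+02],
       [-1.54108107e-01, -6.83725032e-01,  7.13281692e-01,
         5.40886091e+02],
       [-8.55012196e-03,  7.22801374e-01,  6.91002945e-01,
         6.43503601e+02],
       [ 0.00000000e+00,  0.00000000e+00,  0.00000000e+00,
         1.00000000e+00]])}
```

View pics/top0.png

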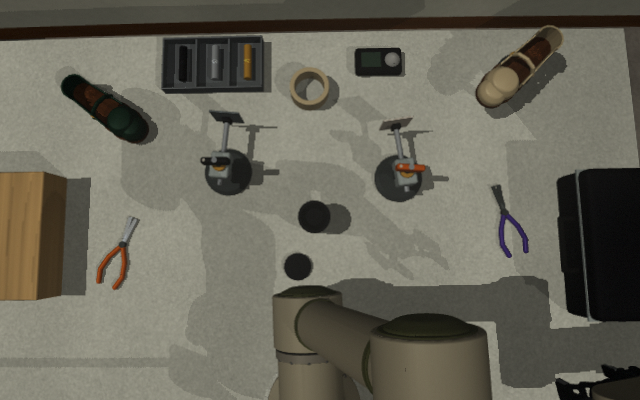

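View pics/side0.png

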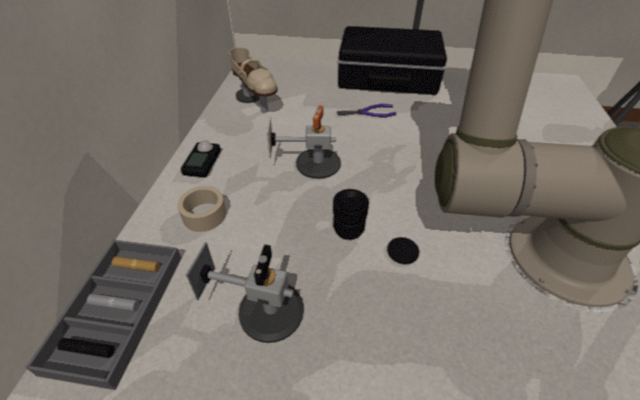

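The top view shows the orange handle near (410,168) with its card at (396,125). The black handle is near (213,160) and the lens at (314,216). Next I'll measure the orange handle and zoom in.

```bash
cat > h.py <<'E'
import numpy as np, cv2
from rig import vision
def ray(n,u,v):
    c=vision.calibration(n);K=c["K"];k=c["k1"];E=c["extrinsics"]
    p=np.array([(u-K[0,2])/K[0,0],(v-K[1,2])/K[1,1]]);q=p.copy()
    for _ in range(20): q=p/(1+k*(q@q))
    return E[:3,3],E[:3,:3]@np.array([q[0],-q[1],-1.])
def plane(n,u,v,z):
    o,d=ray(n,u,v); return o+d*(z-o[2])/d[2]
def two(a,b):
    (o1,d1),(o2,d2)=ray("top",*a),ray("side",*b)
    t=np.linalg.lstsq(np.c_[d1,-d2],o2-o1,rcond=None)[0]
    p,q=o1+d1*t[0],o2+d2*t[1]; return (p+q)/2,np.linalg.norm(p-q)
E
python3 - <<'E'
from h import *
for n,box in(("top",(370,440,100,210)),("side",(255,350,90,185))):
    im=cv2.imread(f"pics/{n}0.png"); x0,x1,y0,y1=box
    cr=im[y0:y1,x0:x1]; cv2.imwrite(f"pics/{n}0z.png",cv2.resize(cr,None,fx=5.4 if n=="top" else 6,fy=5.4 if n=="top" else 6,interpolation=cv2.INTER_CUBIC))
    h=cv2.cvtColor(im,cv2.COLOR_BGR2HSV); m=cv2.inRange(h,(3,150,60),(16,255,255))
    mm=np.zeros_like(m); mm[y0:y1,x0:x1]=m[y0:y1,x0:x1]
    c=max(cv2.findContours(mm,0,1)[0],key=cv2.contourArea); r=cv2.minAreaRect(c); print(n,r,cv2.boundingRect(c)); b=cv2.boxPoints(r);print(b)
    if n=="top": print([plane(n,*p,162).round(1) for p in b])
# lens top, black handle
for u,v,z in((314,216,90),(396,125,125),(409,167,162),(213,160,162)): print(plane("top",u,v,z).round(1))
E
```

```text
top ((410.0, 168.0), (8.0, 28.0), 90.0) (396, 164, 29, 9)
[[396. 164.]
 [424. 164.]
 [424. 172.]
 [396. 172.]]
[array([ 557.7, -187.6,  162. ]), array([ 556.7, -248.5,  162. ]), array([ 539. , -247.6,  162. ]), array([ 540. , -186.9,  162. ])]
side ((316.6764831542969, 120.29412841796875), (6.305926322937012, 18.19017219543457), 14.03624439239502) (313, 112, 9, 18)
[[311.41177  128.35295 ]
 [315.82352  110.70589 ]
 [321.9412   112.235306]
 [317.52945  129.88237 ]]
[452.5  -7.3  90. ]
[ 655.4 -198.3  125. ]
[ 550.6 -215.6  162. ]
[573.7 211.7 162. ]
```

```bash
ls pics
```

```text
side0.png
side0z.png
top0.png
top0z.png
```

View pics/top0z.png

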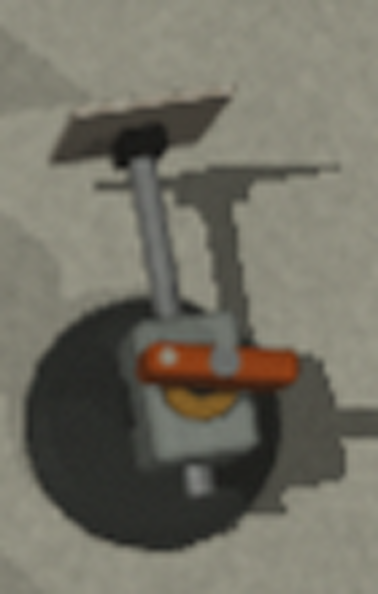

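View pics/side0z.png

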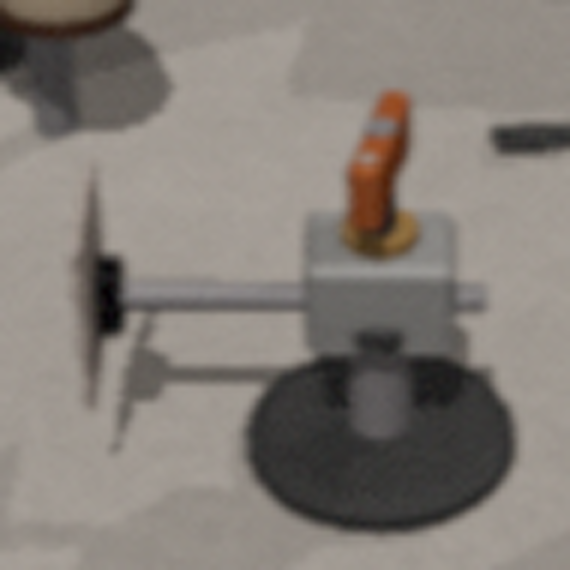

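```bash
python3 - <<'E'
from h import *
from rig import sense
from scipy.spatial.transform import Rotation as R
Z=lambda x,y:(370+x/5.4-.4,100+y/5.4-.4)
S=lambda x,y:(255+x/6-.4,90+y/6-.4)
for nm,p,z in(("dot",(168,357),162),("topL back",(152,343),162),("topR back",(296,352),162),("topL front",(145,369),162),("topR front",(294,376),162),("stripe",(225,355),162),("collar",(200,381),116),("head c?",(195,388),110)):
    print(nm,plane("top",*Z(*p),z).round(1))
print("dot2",two(Z(168,357),S(368,158)),"stripe2",two(Z(225,357),S(382,128)))
s=sense(); r=R.from_quat(np.roll(s["ee_rot"],-1)).as_matrix(); print(r.round(3))
im=cv2.imread("pics/top0.png")
hsv=cv2.cvtColor(im,cv2.COLOR_BGR2HSV)
print(hsv[160:175,394:428,2])
E
```

```text
dot [ 553.7 -197.7  162. ]
topL back [ 559.6 -191.5  162. ]
topR back [ 554.9 -249.3  162. ]
topL front [ 549.  -188.3  162. ]
topR front [ 545.1 -248.   162. ]
stripe [ 554.2 -220.7  162. ]
collar [ 551.8 -220.   116. ]
head c? [ 549.9 -219.1  110. ]
dot2 (array([ 553.49182137, -197.19078458,  164.57652842]), np.float64(0.48266682101164954)) stripe2 (array([ 552.30649792, -220.17082421,  164.03784164]), np.float64(1.2907903482377225))
[[-0.     0.968  0.251]
 [ 0.001  0.251 -0.968]
 [-1.     0.    -0.001]]
[[ 56  77  95 102 100  99  99 101 102 105 106 105 102 105 109 114 117 116
  112  94  76  79 104 134 140 138 140 143 141 141 144 146 147 144]
 [ 71  95 105 108 108 106 104 106 105 103 105 106 103 102 103 108 114 116
  115  97  72  75  80 127 143 142 144 144 141 143 145 148 149 145]
 [ 77  98 107 106 109  99  99 106 106 105 105 105 103 103 103 104 114 116
  114 100  68  60  76 129 141 143 145 145 142 143 145 146 150 147]
 [ 76  97 107 103 111 109 109 109 106 105 102 100  98  92  92  93 107 114
  114  96  61  42  58  99 131 139 141 143 141 141 142 146 148 146]
 [ 72  95  95 107 126 1
[... 828 characters left out ...]
  73  74  68  65  63  62  64  63  64  64  67  67  66  68  69  72  71
   68  80  87  89  90  92  94  94  94  97 100 101  91  82  79  79]
 [ 65  70  79  86  87  70  62  64  66  65  55  50  54  55  56  55  60  62
   62  61  61  62  60  62  63  61  61  61  68  71  78  80  79  80]
 [ 62  72  84 103 105  88  71  94 104 105  87  58  40  38  43  52  65  67
   66  66  63  61  56  48  48  46  48  65  73  76  79  78  79  78]
 [ 62  73  80 101 112 106  83 110 126 126 119 105  85  77  90 100 104 105
  104  86  67  66  49  38  34  35  36  56  74  77  81  78  79  80]
 [ 56  70  74  99 115 116  90  99 121 126 127 128 118 115 121 127 127 126
  115  85  89  93  67  42  33  32  33  47  72  78  78  80  80  80]]
```

```bash
python3 -m pendant '[[-0.12,0,0,0,4.8,-1.73,1],[-0.24,0,0,0,9.6,-3.47,1],[-0.36,0,0,0,14.4,-5.2,1],[-0.48,0,0,0,19.2,-6.94,1],[-0.6,0,0,0,24,-8.67,1]]' 40
cat >> h.py <<'E'
from rig import sense
from scipy.spatial.transform import Rotation as R
def go(x,y,z,yaw):
    s=sense(); r=R.from_quat(np.roll(s["ee_rot"],-1)).as_matrix()
    t=np.c_[[0,0,-1],[-np.sin(yaw),np.cos(yaw),0],[np.cos(yaw),np.sin(yaw),0]]
    if np.linalg.det(t)<0: t[:,1]*=-1
    print("turn",R.from_matrix(r.T@t).as_rotvec().round(4),"shift cm",(r.T@(np.array([x,y,z])-s["eef_pos"])/10).round(2))
    print(s["time_s"],s["eef_pos"].round(1),s["joints"].round(2),"zyaw",np.arctan2(r[1,2],r[0,2]).round(4),"F",s["force"].round(2),"T",s["wrist_torque"].round(3),s["grip_width"])
E
python3 -c "
from h import *
go(552.5,-220,215,-.073)"
```

```text
time_s: 0.72
eef_pos: [343.5, -362.8, 231.1]
ee_rot: [0.663, 0.247, 0.663, -0.247]
force: [0.3, -0.1, -0.3]
grip_width: 1.002
turn [-6.402e-01 -4.000e-04 -2.000e-04] shift cm [ 1.61 24.47  6.47]
0.725 [ 343.5 -362.8  231.1] [-1.05  0.26  1.57 -0.    1.31 -0.33] zyaw -0.7132 F [ 0.3  -0.12 -0.29] T [ 0.003 -0.012  0.028] 1.0021010227946319
```

```bash
python3 -m pendant '[[-0.13,0,0,0.3,4.9,1.3,1],[-0.26,0,0,0.6,9.8,2.6,1],[-0.39,0,0,0.9,14.7,3.9,1],[-0.52,0,0,1.3,19.6,5.2,1],[-0.64,0,0,1.6,24.5,6.5,1]]'
python3 -c "
from h import *
go(552.5,-220,134,-.073)
for n in('top','side'): cv2.imwrite(f'pics/{n}1.png',vision.capture(n)[:,:,::-1])
a=cv2.imread('pics/top1.png')[90:230,330:490];b=cv2.imread('pics/side1.png')[40:180,240:400]
cv2.imwrite('pics/c1.png',cv2.resize(np.hstack([a,b]),None,fx=2.5,fy=2.5,interpolation=2))"
```

```text
time_s: 1.35
eef_pos: [553.5, -220.8, 214.8]
ee_rot: [0.706, 0.026, 0.707, -0.026]
force: [-0.1, -0.9, 1.0]
grip_width: 1.002
turn [ 0.0002 -0.0007 -0.0003] shift cm [ 8.08  0.07 -0.1 ]
1.35 [ 553.5 -220.8  214.8] [-0.58  0.48  1.3  -0.    1.36 -0.5 ] zyaw -0.0728 F [-0.14 -0.88  0.95] T [-0.022  0.058 -0.037] 1.002366736154738
```

View pics/c1.png

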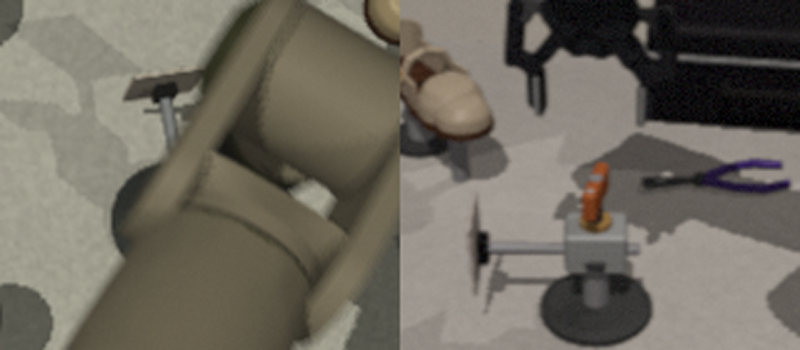

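The top view is now blocked by the arm. In the side view the open fingers, at crop (537,105) and (643,115), straddle the handle at (597,195) and are still above it. I'll lower now.

```bash
python3 -m pendant '[[0,0,0,2.5,0,-0.05,1],[0,0,0,5,0,-0.1,1],[0,0,0,7,0,-0.1,1],[0,0,0,8,0,-0.1,1],[0,0,0,8,0,-0.1,1]]'
python3 -c "
from h import *
go(552.5,-220,134,-.073)
cv2.imwrite('pics/side2.png',cv2.resize(vision.capture('side')[60:180,240:400,::-1],None,fx=4,fy=4,interpolation=2))"
```

```text
time_s: 2.08
eef_pos: [551.0, -222.2, 135.1]
ee_rot: [0.706, 0.028, 0.707, -0.027]
force: [-0.1, -0.6, -0.8]
grip_width: 1.0
turn [-0.0046 -0.0008 -0.0004] shift cm [0.11 0.23 0.13]
2.075 [ 551.  -222.2  135.1] [-0.58  0.55  1.41 -0.    1.19 -0.5 ] zyaw -0.0776 F [-0.12 -0.6  -0.8 ] T [-0.034 -0.025 -0.03 ] 1.000294567977618
```

View pics/side2.png

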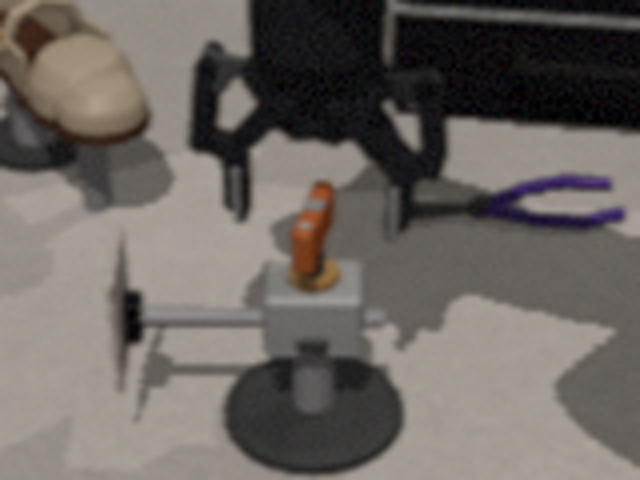

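```bash
python3 -c "
from h import *
def proj(n,P):
    c=vision.calibration(n);E=c['extrinsics'];q=E[:3,:3].T@(np.array(P)-E[:3,3]);p=np.array([q[0],-q[1]])/-q[2];p=p*(1+c['k1']*(p@p));return c['K'][:2,:2]@p+c['K'][:2,2]
f=lambda P:((proj('side',P)-[240,60])*4).round(0)
for z in (135,148,162):
  print(z,'handle c',f((552.5,-220,z)),'tips',f((551+42,-222,z)),f((551-42,-222,z)))
  print('ends',f((554.7,-189,z)),f((550.3,-251,z)))
"
```

```text
135 handle c [312. 245.] tips [246. 238.] [384. 249.]
ends [300. 274.] [323. 218.]
148 handle c [312. 227.] tips [245. 220.] [385. 231.]
ends [300. 256.] [323. 200.]
162 handle c [312. 207.] tips [245. 200.] [385. 210.]
ends [300. 235.] [323. 179.]
```

The tips match z≈148 mm and sit centred on the handle: (237,218) and (395,235), with the handle mid at (314,228). I'll correct by about 2 mm and close.

```bash
python3 -m pendant '[[0,0,0,0.1,0.2,0.1,1],[0,0,0,0.1,0.2,0.1,0.5],[0,0,0,0.1,0.2,0.1,0.1],[0,0,0,0.1,0.2,0.1,0],[0,0,0,0.1,0.2,0.1,0]]' 40
python3 -c "
from h import *
go(552.5,-220,134,-.073)"
python3 -m pendant '[[0,0,0,0,0,0,0],[0,0,0,0,0,0,0],[0,0,0,0,0,0,0],[0,0,0,0,0,0,0],[0,0,0,0,0,0,0]]' 40
python3 -c "
from h import *
go(552.5,-220,134,-.073)
cv2.imwrite('pics/side3.png',cv2.resize(vision.capture('side')[60:180,240:400,::-1],None,fx=4,fy=4,interpolation=2))"
```

```text
time_s: 2.75
eef_pos: [553.1, -220.2, 134.6]
ee_rot: [0.707, 0.027, 0.706, -0.027]
force: [12.9, 0.1, 3.5]
grip_width: 0.153
turn [-0.0042  0.0019  0.0003] shift cm [ 0.06  0.02 -0.06]
2.75 [ 553.1 -220.2  134.6] [-0.58  0.55  1.41  0.    1.18 -0.5 ] zyaw -0.0772 F [12.9   0.15  3.49] T [ 0.15  -2.179  0.013] 0.15289396972499308
time_s: 3.38
eef_pos: [553.3, -220.1, 134.6]
ee_rot: [0.707, 0.027, 0.706, -0.027]
force: [4.9, -0.0, -0.7]
grip_width: 0.157
turn [-0.004   0.0023  0.0004] shift cm [ 0.06  0.01 -0.08]
3.375 [ 553.3 -220.1  134.6] [-0.58  0.55  1.41  0.    1.18 -0.5 ] zyaw -0.077 F [ 4.93 -0.02 -0.73] T [-0.011 -0.858 -0.049] 0.15668887402261386
```

View pics/side3.png

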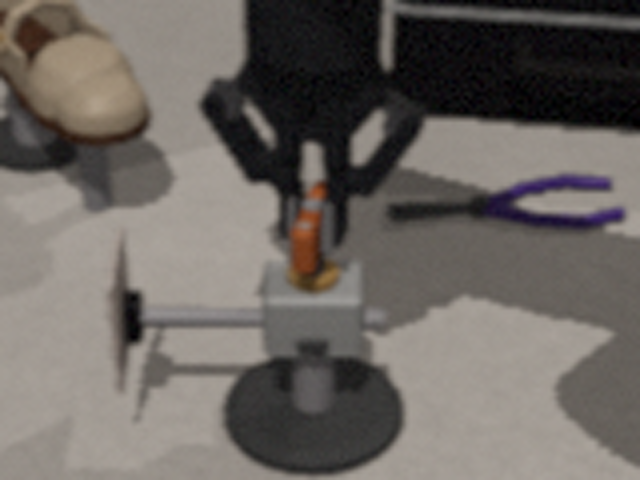

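```bash
python3 -m pendant '[[0.06,0,0,0,0,0.05,0],[0.12,0,0,0,0,0.05,0],[0.18,0,0,0,0,0.05,0],[0.24,0,0,0,0,0.05,0],[0.3,0,0,0,0,0.05,0]]'
python3 -c "
from h import *
go(553,-220,134,-.373)"
```

```text
time_s: 4.05
eef_pos: [553.7, -220.2, 134.6]
ee_rot: [0.695, 0.133, 0.694, -0.133]
force: [5.7, 0.2, -0.6]
grip_width: 0.155
turn [-0.0059  0.0021 -0.0002] shift cm [ 0.06 -0.01 -0.07]
4.05 [ 553.7 -220.2  134.6] [-0.58  0.55  1.4   0.    1.18 -0.2 ] zyaw -0.3789 F [ 5.65  0.24 -0.61] T [ 0.07  -0.852  0.005] 0.15529504411252565
```

```bash
python3 -m pendant '[[0.05,0,0,0,0.04,0.09,0],[0.1,0,0,0,0.04,0.09,0],[0.15,0,0,0,0.04,0.09,0],[0.2,0,0,0,0.04,0.09,0],[0.25,0,0,0,0.04,0.09,0]]'
python3 -c "
from h import *
go(553,-220,134,-.373)"
```

```text
time_s: 4.68
eef_pos: [554.2, -220.3, 134.6]
ee_rot: [0.673, 0.218, 0.672, -0.219]
force: [2.0, -0.7, 1.3]
grip_width: 0.157
turn [-2.556e-01  9.000e-04  2.000e-04] shift cm [ 0.06 -0.05 -0.11]
4.675 [ 554.2 -220.3  134.6] [-0.57  0.55  1.4  -0.    1.19  0.05] zyaw -0.6286 F [ 2.04 -0.66  1.32] T [-0.08  -0.334 -0.006] 0.15713522542847563
```

```bash
cat > q.py <<'E'
from h import *
s=sense(); r=R.from_quat(np.roll(s["ee_rot"],-1)).as_matrix()
print("yaw",np.arctan2(r[1,2],r[0,2]).round(4),"Tz",s["wrist_torque"][2].round(3),"F",s["force"].round(1),"tau6",s["tau"][5].round(3),"g",round(s["grip_width"],3),s["eef_pos"].round(1))
E
python3 -m pendant '[[0.02,0,0,0,0.02,0.02,0],[0.04,0,0,0,0.02,0.02,0],[0.06,0,0,0,0.02,0.02,0],[0.06,0,0,0,0.02,0.02,0],[0.06,0,0,0,0.02,0.02,0]]'>/dev/null; python3 q.py
python3 -m pendant '[[0.02,0,0,0,0,0,0],[0.04,0,0,0,0,0,0],[0.05,0,0,0,0,0,0],[0.05,0,0,0,0,0,0],[0.05,0,0,0,0,0,0]]'>/dev/null; python3 q.py
```

```text
yaw -0.6869 Tz -0.015 F [-0.1 -2.6  5.1] tau6 -0.023 g 0.152 [ 554.3 -220.2  134.6]
yaw -0.7377 Tz 0.002 F [ 0.4 -4.2  4.4] tau6 -0.027 g 0.158 [ 554.4 -220.3  134.6]
```

```bash
python3 -m pendant '[[0.02,0,0,0,0,0,0],[0.04,0,0,0,0,0,0],[0.04,0,0,0,0,0,0],[0.04,0,0,0,0,0,0],[0.04,0,0,0,0,0,0]]'>/dev/null; python3 q.py
```

```text
yaw -0.7778 Tz -0.042 F [ 0.2 -2.5  5.3] tau6 -0.027 g 0.156 [ 554.4 -220.3  134.5]
```

```bash
python3 -m pendant '[[0.02,0,0,0,0,0,0],[0.04,0,0,0,0,0,0],[0.04,0,0,0,0,0,0],[0.04,0,0,0,0,0,0],[0.04,0,0,0,0,0,0]]'>/dev/null; python3 q.py
```

```text
yaw -0.8178 Tz -0.044 F [ 0.7 -2.9  4.7] tau6 -0.026 g 0.158 [ 554.5 -220.3  134.5]
```

```bash
python3 -m pendant '[[0.02,0,0,0,0,0,0],[0.04,0,0,0,0,0,0],[0.04,0,0,0,0,0,0],[0.04,0,0,0,0,0,0],[0.04,0,0,0,0,0,0]]'>/dev/null; python3 q.py
```

```text
yaw -0.8576 Tz 0.067 F [ 1.2 -2.9  5.3] tau6 0.083 g 0.154 [ 554.5 -220.3  134.5]
```

```bash
python3 -m pendant '[[0.02,0,0,0,0,0,0],[0.04,0,0,0,0,0,0],[0.04,0,0,0,0,0,0],[0.04,0,0,0,0,0,0],[0.04,0,0,0,0,0,0]]'>/dev/null; python3 q.py
```

```text
yaw -0.8976 Tz 0.141 F [ 1.9 -5.   5.2] tau6 0.141 g 0.156 [ 554.5 -220.4  134.5]
```

Torque rises over two successive steps (0.083, then 0.141 N m, about 1.5 N m/rad), and both sensors agree. It is binding from yaw ≈ -0.835, so I stop here and back off about 1.05 rad.

```bash
python3 -m pendant '[[-0.1,0,0,0,0,0,0],[-0.2,0,0,0,0,0,0],[-0.3,0,0,0,0,0,0],[-0.4,0,0,0,0,0,0],[-0.5,0,0,0,0,0,0]]'>/dev/null; python3 q.py
```

```text
yaw -0.3944 Tz -0.065 F [-1.9 -2.6  7.1] tau6 1.021 g 0.157 [ 554.  -220.1  134.5]
```

```bash
python3 -m pendant '[[-0.11,0,0,0,0,0,0],[-0.22,0,0,0,0,0,0],[-0.33,0,0,0,0,0,0],[-0.44,0,0,0,0,0,0],[-0.55,0,0,0,0,0,0]]'>/dev/null; python3 q.py
```

```text
yaw 0.156 Tz -0.039 F [-5.4 -2.9  8.3] tau6 1.119 g 0.154 [ 553.3 -220.1  134.5]
```

```bash
python3 -m pendant '[[0,0,0,0,0,0,0],[0,0,0,0,0,0,0],[0,0,0,0,0,0,0.4],[0,0,0,0,0,0,0.8],[0,0,0,0,0,0,1]]'>/dev/null; python3 q.py
python3 -c "
from h import *
cv2.imwrite('pics/side4.png',cv2.resize(vision.capture('side')[60:180,240:400,::-1],None,fx=4,fy=4,interpolation=2))"
```

```text
yaw 0.153 Tz 0.007 F [ 0.3 -0.7 -0.3] tau6 0.003 g 0.786 [ 554.1 -219.6  133.8]
```

View pics/side4.png

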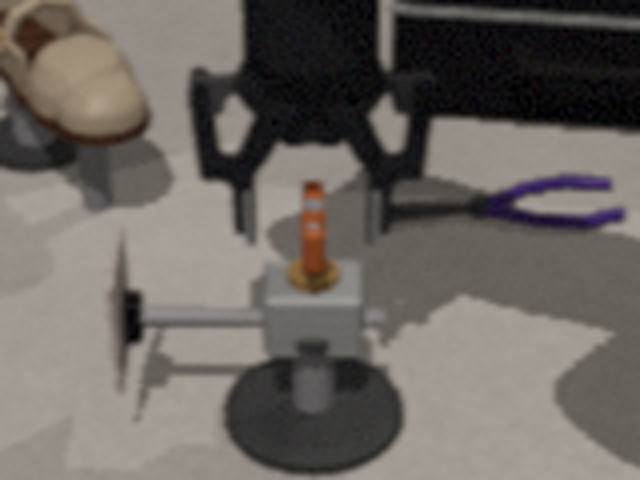

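The jaws are open and clear on both sides, at (245,215) and (373,215), with the handle at (313,225) turned past its starting angle. I'll raise the tool, then move it aside to check from above.

```bash
python3 -m pendant '[[0,0,0,-1,0,0,1],[0,0,0,-4,0,0,1],[0,0,0,-8,0,0,1],[0,0,0,-10,0,0,1],[0,0,0,-10,0,0,1]]'>/dev/null; python3 q.py
python3 -c "
from h import *
go(400,-420,240,-.3)"
```

```text
yaw 0.153 Tz 0.011 F [-0.5  0.7 -0. ] tau6 0.0 g 1.002 [ 554.7 -220.2  236.1]
turn [0.453  0.0031 0.0016] shift cm [ -0.4  -17.39 -18.33]
10.975 [ 554.7 -220.2  236.1] [-0.57  0.47  1.26  0.    1.41 -0.73] zyaw 0.153 F [-0.54  0.68 -0.02] T [-0.02   0.026  0.011] 1.00241146361508
```

```bash
python3 -m pendant '[[0,0,0,0,-4,-4.3,1],[0,0,0,0,-8,-8.6,1],[0,0,0,0,-12,-12.9,1],[0,0,0,0,-16,-17.2,1],[0,0,0,0,-18,-19,1]]'
python3 -m pendant '[[0,0,0,0,-2,-2,1],[0,0,0,0,-4,-4,1],[0,0,0,0,-5,-5,1],[0,0,0,0,-5,-5,1],[0,0,0,0,-5,-5,1]]'>/dev/null
python3 q.py; python3 -c "
from h import *
for n in('top','side'): cv2.imwrite(f'pics/{n}5.png',vision.capture(n)[:,:,::-1])
cv2.imwrite('pics/top5z.png',cv2.resize(cv2.imread('pics/top5.png')[100:240,180:440],None,fx=3,fy=3,interpolation=2))
cv2.imwrite('pics/top0y.png',cv2.resize(cv2.imread('pics/top0.png')[100:240,180:440],None,fx=3,fy=3,interpolation=2))
"
```

```text
time_s: 11.6
eef_pos: [391.7, -428.6, 233.1]
ee_rot: [0.705, -0.053, 0.705, 0.054]
force: [0.8, 0.7, -0.5]
grip_width: 1.002
yaw 0.1539 Tz -0.003 F [-0.4 -0.2  0.4] tau6 -0.001 g 1.006 [ 352.7 -483.1  234.1]
```

View pics/top5z.png

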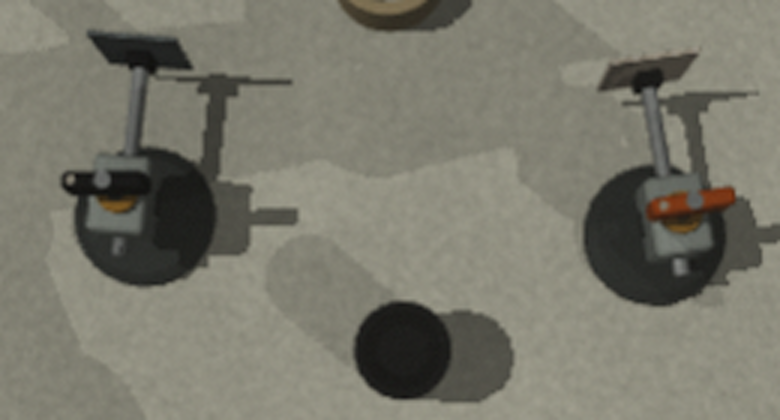

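View pics/top0y.png

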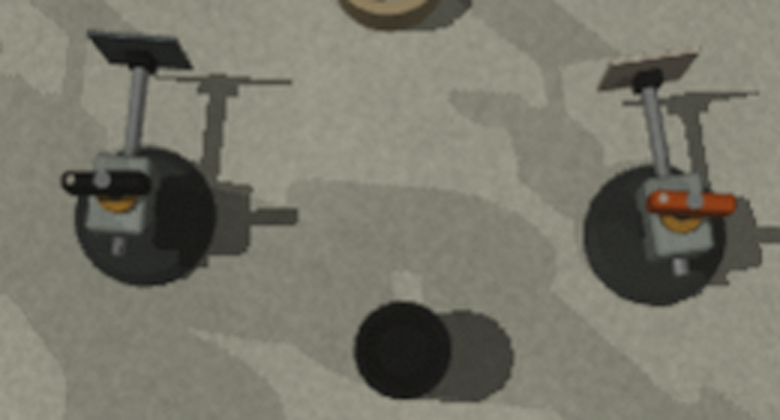

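View pics/side5.png

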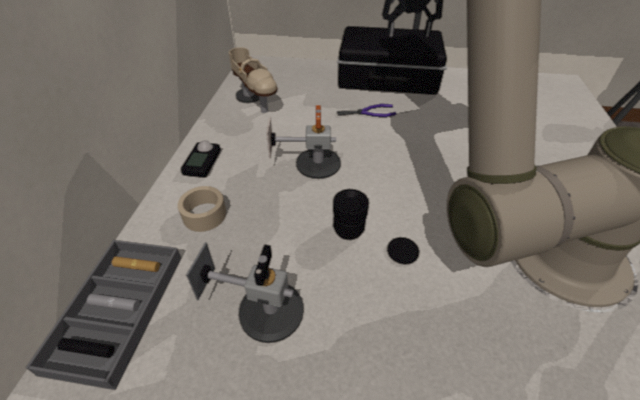

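Compared with the first picture, the lens (crop 403,350) and the black handle (crop 105,182) have not moved. The orange bar (crop 690,203) now tilts the other way, about 0.23 rad counter-clockwise of where it started. The arm touches nothing.

```bash
python3 -c "
from rig import job; print(job.finish_job())"
```

```text
the job is handed in; nothing more can be done
None
```

The orange screw was turned in until it began to bind, backed off by well over an eighth of a turn, and released; the job is handed in.

- **Turning in:** I gripped the orange handle with 40 N and turned it clockwise. It ran freely for about 0.76 rad. The torque then rose over two 0.04 rad steps, to 0.083 and then 0.141 N m at a slope of about 1.5 N m per rad. I stopped there, roughly 0.06 rad past where it began to bind.
- **Backing off:** I turned it back 1.05 rad, about 0.99 rad from the bind point and short of the stop. I then opened the jaws, raised the tool and moved the arm clear.
- **Last checks:** The pictures show the handle about 0.23 rad counter-clockwise of its start, as expected. By eye, the black handle and the lens have not moved. The tool reads near-zero force, and about 12 s of the 45 s were used.
- **One disagreement:** The last joint's torque read about 1 N m during the back-off while the wrist sensor read under 0.1 N m. I took the joint reading as an effect of the motion, and it was back to zero afterwards.

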